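Level the bench shelf with its screw foot and hold the spirit level down

TASK

The small grey bench shelf hangs low at the end with the screw foot. Pluck the yellow spirit level from its pocket in the blue tray, lay it gently on the shelf along the shelf's length and let go of it; then turn the black knob of the screw foot until the bubble sits centred between its two lines. Finally push the level down on the shelf with moderate hand pressure and finish while you are still pressing, bubble still between the lines, so that I can run the lock nut tight; leave the other things alone.

Things in the scene. Friction and masses are not known exactly. Their poses are not given: they have to be found in the camera images.
- level: Yellow pocket spirit level, black ends, 100 mm long (its x), 20 mm wide (y), 34 mm high (z), about 0.1 kg. Origin: centre of its flat underside. Plain sides, grippable over the full height. Green vial with two black rings 16 mm apart in the middle 50 mm of the top, under a clear cover flush with the top; ends solid. Starts upright in one of the tray's three pockets, length along the tray's x.
- bubble (a joint): Place of the pale bubble (11 mm long) in the green vial: 0 = centred, positive towards the level's +x end, 60 mm of travel per unit (0.01 = 0.6 mm). It reaches a ring at about 0.04 (2.5 mm); stops at 0.25. It runs to the higher end, 0.133 (8 mm) per degree of slope, and settles within about 1 s.
- shelf_mid (a point): Centre of the flat top of the grey bench shelf, on its surface, about 0.11 m above the bench. The sheet is 220 mm deep (x), 360 mm long (y), z its normal; a 12 mm high stop runs along the +x edge. It stands on two fixed feet 170 mm away at the +y end and on the screw foot 210 mm away at the -y end, which starts low by 0.6 to 1.1 degrees.
- shelf: The same grey shelf as a whole (sheet, folds, legs), tilting about its two fixed feet; origin midway between those feet, 5 mm above the bench, axes as of point shelf_mid.
- knob_grip (a point): On the vertical axis of the black round knob of the screw foot, beyond the shelf's -y end, 138 mm above the bench; does not move. Knob 36 mm across, from 120 to 150 mm height; a shelf bracket lies below, up to 100 mm. Clockwise from above lifts the shelf: 12 mm a turn, 0.29 degrees or 2.3 mm of bubble per rad. Turns with 0.1 to 0.15 N m and stays where left; turns freely both ways.
- tray: Blue tray 136 mm (x) by 200 mm (y), 12 mm high, fixed to the bench; origin under its centre. Three pockets 106 mm (x) by 26 mm (y), 8 mm deep (floor 4 mm above the bench), centred at y = -62, 0 and +62 mm, hold the level and two spare parts in any order.
- spare_screw: Spare foot screw with rubber pad lying in a pocket, 92 mm long, 22 mm wide and high; bystander. Origin at the centre of its underside.
- shelf_clip: Aluminium angle clip lying in a pocket, 90 x 22 mm, 18 mm high; bystander. Origin at the centre of its underside.
- carton: Small closed cardboard carton 100 x 130 mm, 75 mm high, on the bench; bystander. Origin at the centre of its underside.
- tape_measure: Orange and black tape measure 75 x 36 mm, 60 mm high, on the bench; bystander. Origin at the centre of its underside.
Not all that is in view belongs to the job. There is more than one size of the level; the one meant has the size given above.

How it is judged:
On the way, in this order (a step that is already met when the one before it is completed fails the run):
1. the spirit level lies on the shelf along its length, let go (z of level in the frame of shelf_mid between -0.003 and 0.003 m and x of level in the frame of shelf_mid between -0.1 and 0.097 m and y of level in the frame of shelf_mid between -0.13 and 0.13 m and angle between the x axis of level and the y axis of shelf_mid, either way round below 0.2 rad and angle between level's own z axis and vertical below 0.06 rad and contact force between each of the arm, the fingers and level below 0.1 N), for 0.2 s.
2. with the level lying on it the shelf has been brought level, the bubble between the lines (z of level in the frame of shelf_mid between -0.003 and 0.003 m and angle between shelf_mid's own z axis and vertical below 0.0061 rad and value of joint bubble between -0.05 and 0.05 rad), for 0.3 s.
At the end, for the whole second after the job is handed in: The robot is still pressing: fingers on the level with more than 2 N, level pressed on the shelf with more than 4 N. The level lies flat and wholly on the shelf, within 0.2 rad of the shelf's length; bubble within 3 mm of the middle and shelf level within 0.35 degrees (all of step 2 and x of level in the frame of shelf_mid between -0.1 and 0.097 m and y of level in the frame of shelf_mid between -0.13 and 0.13 m and angle between the x axis of level and the y axis of shelf_mid, either way round below 0.2 rad and contact force between the fingers and level above 2 N and contact force between level and shelf above 4 N); the arm keeps its last pose, push and grip.
It fails at once if the level is rammed on the shelf with more than 60 N (contact force between level and shelf above 60 N).
It fails at once if the level is let go in the air over the shelf (z of level in the frame of shelf_mid above 0.012 m and horizontal distance between level and shelf_mid below 0.16 m and contact force between the fingers and level below 0.02 N).
It fails at once if a spare part, the carton or the tape measure is moved (distance of any of spare_screw, shelf_clip, carton, tape_measure from where it was at the start of the episode above 0.03 m).
It also fails if it takes over 72 s, if anything falls off the work surface, if the arm or the gripper's body presses on something with over 40 N, if the wrist force passes 120 N, or if a joint passes its speed limit or range.

ROBOT

A 6-joint arm with a two-finger parallel gripper is mounted at the origin on the work surface. World frame = base frame: x ahead of the robot, y to its left, z up, the work surface at z = 0. Lengths are in m, angles in rad, forces in N, time in s.
With the tool pointing down it reaches from about 0.25 to 0.775 m from the base axis. Payload 4 kg.
Tool frame: the origin (TCP) lies at the very end of the fingers, on their centre line; the grasp point (between the pads) lies 19 mm behind it; y points along the fingers, x is the direction in which the jaws open and shut, and the axes are right-handed (so a half turn about y gives the same grasp; the last joint's range is limited). The gripper opens to 94 mm and grips with 3 to 60 N. Pads are 16 mm wide; open, the fingers measure 119 mm over their backs; the gripper's body (75 mm by 177 mm) begins 78 mm behind the grasp point.
Start: joints at [-1.376, 0.087, 1.371, -0, 1.684, -0.103], TCP at [0.161, -0.526, 0.206] pointing down, gripper open.
Joint ranges: [-3.1, 3.1], [-0.76, 2.03], [0.27, 2.55], [-1.08, 4.22], [0.17, 2.65], [-2.57, 2.57]. Speed limits (rad/s): [2.79, 2.79, 3.14, 3.14, 3.14, 3.14].

INTERFACE

Orientations are given as [roll, pitch, yaw] about the fixed x, y, z axes, in that order (R = Rz(yaw) Ry(pitch) Rx(roll)).
In Python, from bench import robot gives the robot as it stands.
- The arm moves only by the shell command python3 -m handwheel 'ROWS' [OPENING]. ROWS is JSON, a list of rows, each an object with "delta_pos": the shift along the tool's x, y, z in mm, a list of three; "yaw": the turn about the tool's y in rad. A call has 1 to 12 rows; each row is the pose to reach, as a shift and turn from the pose commanded when the call began, along the tool's axes at that moment; what a row does not reach only later rows make up. A row lasts 1/10 s, in which the tool goes at most 50 mm and 8.59 degrees, less where a joint would pass 70% of its speed; a pose out of reach is approached as far as the arm can. A call with a gripper value outside its range is refused whole. OPENING is the closure in counts, from 0 (fully open) to 255 (shut), set as the call begins (- or left out, the last holds). The fingers move at their own pace and stop on an object; the grip force is fixed at half the most. Time passes only in rows, so rows that repeat a pose let the fingers close. It gives the time, the measured TCP pose, the force and the opening at its end, in the units of the state.
- robot.get_obs(): the state, without advancing time (a new reading comes with each control period).
- robot.snapshot(name): name is "side" or "top" or "wrist"; returns a dict with "image" (420x560x3 uint8, red, green, blue), "fx", "fy", "cx", "cy" (pixels), "k1" (the pictures are not rectified: a ray, as slopes to the right and down, at radius r is drawn at 1 + k1 r^2 times it, then the intrinsics apply), "rvec" (rotation vector, rad) and "tvec" (3), from world to camera coordinates, as OpenCV has them. Camera axes: x right, y down, z forward; pixel columns grow to the right and rows downward; lengths in m; the calibration is good to about 2 mm. A picture is of the moment at which its call begins. There is no depth.
- robot.close_job(): hands the job in, once; it reports no verdict.
The state is a dict: "time": time; "joint_positions": joint angles; "qvel": joint speeds; "joint_torque": joint torques, N m; "tool_pos": TCP position; "ee_rot": TCP orientation; "wrist_force": force on the tool from outside, world axes, zero at the start; "wrist_torque": the same for the moment, N m; "width": finger opening in m.
Only numpy, scipy, OpenCV 4.12 (cv2) and the standard library are available. Lean on these libraries where they do the work, as an engineer would, in place of code of your own. Each camera call takes 0.05 s, during which the arm holds its last target.

## Working session

There is one attempt and no reset: what is moved stays moved. The work goes in short steps, Python scripts to look and compute and a shell command to move; the robot and the scene stay as the last step left them, time stands still between calls to the robot, and variables do not carry over. Pictures are saved under pics/ and viewed, and the job is handed in when it is done.

```bash
ls; mkdir -p pics
cat > h.py <<'E'
import numpy as np, cv2
from bench import robot
def snap(name,fn=None):
    s=robot.snapshot(name)
    if fn: cv2.imwrite('pics/'+fn,cv2.cvtColor(s['image'],cv2.COLOR_RGB2BGR))
    np.savez('last_%s.npz'%name,**{k:np.array(v) for k,v in s.items()})
    return s
def load(name): 
    d=np.load('last_%s.npz'%name); return {k:d[k] for k in d.files}
def ray(s,u,v):
    x=(u-s['cx'])/s['fx'];y=(v-s['cy'])/s['fy'];k=float(s['k1'])
    rd=np.hypot(x,y);r=rd
    for _ in range(50): r=rd/(1+k*r*r)
    f=r/rd if rd>0 else 1
    R=cv2.Rodrigues(np.array(s['rvec'],float))[0];t=np.array(s['tvec'],float).ravel()
    return -R.T@t, R.T@np.array([x*f,y*f,1])
def atz(s,u,v,z):
    o,d=ray(s,u,v); return o+d*(z-o[2])/d[2]
def proj(s,P):
    R=cv2.Rodrigues(np.array(s['rvec'],float))[0];t=np.array(s['tvec'],float).ravel()
    c=R@np.array(P,float)+t; x,y=c[0]/c[2],c[1]/c[2];m=1+float(s['k1'])*(x*x+y*y)
    return np.array([s['fx']*x*m+s['cx'],s['fy']*y*m+s['cy']])
E
python3 - <<'E'
from h import *
for n in ['side','top','wrist']:
    s=snap(n,n+'0.png'); print(n,s['fx'],s['k1'],ray(s,280,210))
print(robot.get_obs())
E
```

```text
pics
side 386.2025541370165 -0.004556549260258281 (array([0.37304953, 1.01645732, 0.72755409]), array([ 0.17092569, -0.84955452, -0.49939483]))
top 489.4694904746309 -0.0460002147307449 (array([ 0.42931422, -0.08208964,  1.31456568]), array([ 0.10897735,  0.00776599, -0.99417299]))
wrist 374.7080332238924 -0.08136053704930249 (array([ 0.23294881, -0.50288191,  0.38353327]), array([-0.24319125, -0.0757379 , -0.96703145]))
{'time': 0.15, 'joint_positions': array([-1.37603606e+00,  8.77888915e-02,  1.37186959e+00, -4.12258163e-05,
        1.68355305e+00, -1.03104829e-01]), 'qvel': array([-1.83179319e-03, -1.88847617e-03, -6.06181165e-03, -1.97058483e-04,
        8.05527064e-04,  1.69805980e-05]), 'joint_torque': array([ 2.22870200e-03, -3.40643549e+01, -3.02792430e+01,  7.18930922e-02,
        3.04892112e-02, -1.12001769e-04]), 'tool_pos': array([ 0.16131632, -0.52539738,  0.20459005]), 'ee_rot': array([-1.57067046,  0.0016145 , -1.27293574]), 'wrist_force': array([ 0.30583196,  0.69575887, -0.29104311]), 'wrist_torque': array([-0.0098889 ,  0.03519766,  0.0181316 ]), 'width': 0.0940801749514035}
```

View pics/top0.png

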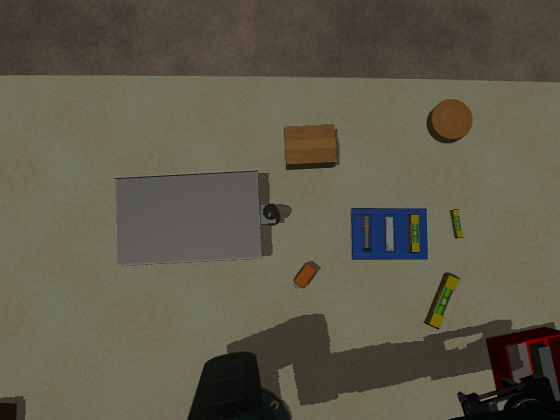

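View pics/side0.png

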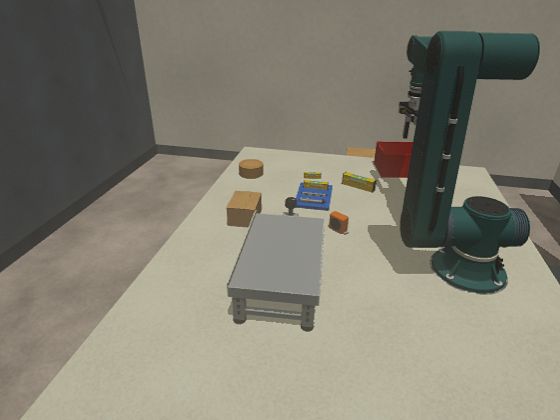

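View pics/wrist0.png

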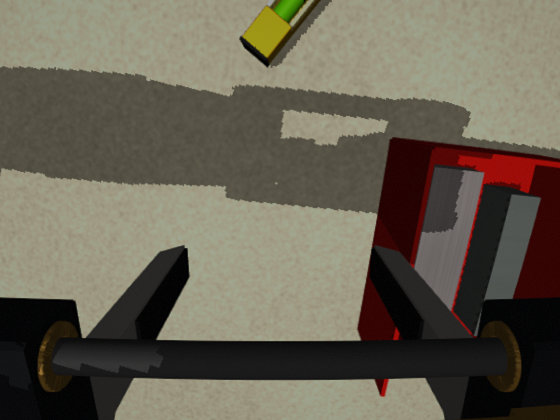

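The top view shows three yellow levels, at (415,233) in the tray pocket, (457,223) small and loose, and (442,300) large and loose. The task describes the one in the tray. I'll check sizes and an enlarged crop.

Run:
```python
from h import *
s=load('top'); im=cv2.cvtColor(s['image'],cv2.COLOR_RGB2BGR)
cv2.imwrite('pics/c1.png',cv2.resize(im[195:335,340:480],None,fx=4.2,fy=4.2,interpolation=cv2.INTER_CUBIC))
cv2.imwrite('pics/c2.png',cv2.resize(im[160:300,110:330],None,fx=3.6,fy=3.6,interpolation=cv2.INTER_CUBIC))
hsv=cv2.cvtColor(im,cv2.COLOR_BGR2HSV)
m=cv2.inRange(hsv,(100,120,60),(125,255,255));
n,l,st,c=cv2.connectedComponentsWithStats(m); i=1+st[1:,4].argmax(); print('blue',st[i],c[i])
pts=np.argwhere(l==i)[:,::-1].astype(np.float32); r=cv2.minAreaRect(pts); b=cv2.boxPoints(r)
print(b,[atz(s,*p,.012)[:2].round(4) for p in b], atz(s,*r[0],.012))
```

```text
blue [ 351  209   77   51 2789] [387.15059161 233.86984582]
[[351.00003 209.00002]
 [426.3918  207.85771]
 [427.15152 257.99774]
 [351.75974 259.14   ]] [array([ 0.5785, -0.2616]), array([ 0.5855, -0.4633]), array([ 0.4518, -0.4642]), array([ 0.445 , -0.2645])] [ 0.51487598 -0.36325181  0.012     ]
```

```bash
sleep 1
```

```text
(no output)
```

View pics/c1.png

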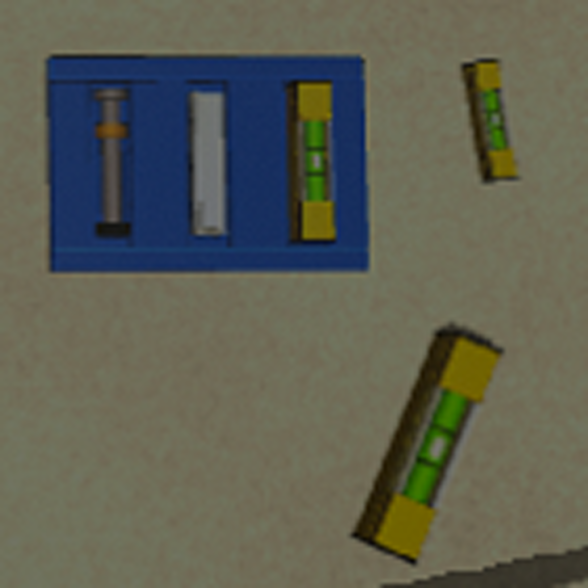

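View pics/c2.png

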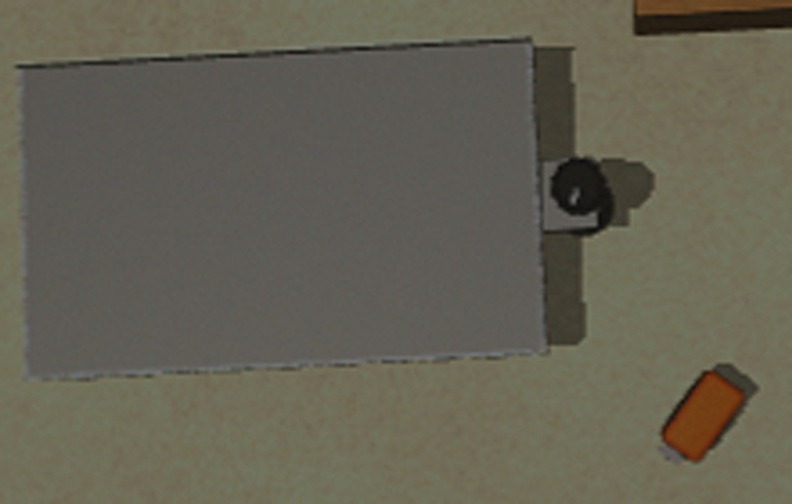

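Run:
```python
from h import *
s=load('top')
f=lambda L,sc,ox,oy,z:np.array([atz(s,ox+(a+.5)/sc-.5,oy+(b+.5)/sc-.5,z) for a,b in L])
A=f([(298,83),(331,83),(333,241),(300,241)],4.2,340,195,.038)
print('level',A.round(4),A.mean(0)); e=(A[0]+A[1]-A[2]-A[3])/2; print(np.linalg.norm(e),np.arctan2(e[1],e[0]), A[0]-A[1])
B=f([(20,66),(530,38)],3.6,110,160,.122);C=f([(547,353),(27,378)],3.6,110,160,.107)
print('shelf',B,C); 
for e in (B[0]-B[1],C[1]-C[0]): print(np.linalg.norm(e),np.arctan2(e[1],e[0])-np.pi/2)
print('centre',(B.sum(0)+C.sum(0))/4)
print('knob',f([(579,187)],3.6,110,160,.150))
print(np.linalg.norm(f([(551,187)],3.6,110,160,.150)-f([(607,187)],3.6,110,160,.150)))
for L,z in (([(472,62),(497,60),(517,177),(487,181)],.02),([(440,325),(502,350),(415,562),(355,537)],.05)):
  D=f(L,4.2,340,195,z); print(np.linalg.norm(D[1]-D[0]),np.linalg.norm(D[2]-D[1]))
```

```text
level [[ 0.5644 -0.414   0.038 ]
 [ 0.5648 -0.4346  0.038 ]
 [ 0.4665 -0.4352  0.038 ]
 [ 0.4661 -0.4148  0.038 ]] [ 0.51544454 -0.42465766  0.038     ]
0.09824176112998045 0.006768820533115817 [-0.0004026   0.02060721  0.        ]
shelf [[ 0.6325729   0.34000472  0.122     ]
 [ 0.65798211 -0.01356365  0.122     ]] [[ 0.4427815  -0.02972746  0.107     ]
 [ 0.41748872  0.32883817  0.107     ]]
0.3544802106744991 0.07174173084204094
0.35945658346988896 0.07042213875926429
centre [0.53770631 0.15638794 0.1145    ]
knob [[ 0.55271795 -0.05027181  0.15      ]]
0.03724148507486885
0.01601942612108497 0.0748341730374585
0.04060340153847242 0.13951183343755574
```

The level in the tray measures about 98 x 20 mm, which matches the description. The loose ones have top faces of about 75 mm and 140 mm, so they're decoys. The shelf centre is about (0.537, 0.157) with yaw about 0.071, and the knob is at (0.553, -0.051), 209 mm from the centre as it should be.

```bash
cat >> h.py <<'E'
from scipy.spatial.transform import Rotation as Ro
def togo(P,yaw):
    o=robot.get_obs(); R=Ro.from_euler('xyz',o['ee_rot']).as_matrix()
    d=R.T@(np.array(P)-o['tool_pos'])*1000
    print('t',round(o['time'],2),'tcp',o['tool_pos'].round(4),'rot',o['ee_rot'].round(4),'F',o['wrist_force'].round(2),'w',round(o['width'],4),'q1,q6',o['joint_positions'][[0,5]].round(3))
    print('delta_pos mm',d.round(1),'yaw',round(o['ee_rot'][2]-yaw,3))
E
python3 -c "
from h import *
togo([.5154,-.4247,.12],-1.556)"
```

```text
t 0.15 tcp [ 0.1613 -0.5254  0.2046] rot [-1.5707  0.0016 -1.2729] F [ 0.31  0.7  -0.29] w 0.0941 q1,q6 [-1.376 -0.103]
delta_pos mm [  7.8  84.6 368. ] yaw 0.283
```

```bash
python3 -m handwheel '[{"delta_pos":[1,0,50],"yaw":0.05},{"delta_pos":[2,0,100],"yaw":0.1},{"delta_pos":[3,10,150],"yaw":0.15},{"delta_pos":[4,30,195],"yaw":0.2},{"delta_pos":[5,50,240],"yaw":0.25},{"delta_pos":[6,65,280],"yaw":0.283},{"delta_pos":[7,80,325],"yaw":0.283},{"delta_pos":[7.8,84.6,368],"yaw":0.283},{"delta_pos":[7.8,84.6,368],"yaw":0.283},{"delta_pos":[7.8,84.6,368],"yaw":0.283},{"delta_pos":[7.8,84.6,368],"yaw":0.283}]' 120; python3 -c "
from h import *
snap('wrist','w1.png');togo([.5154,-.4247,.016],-1.556)"
```

```text
time: 1.25
tool_pos: [0.5146, -0.4259, 0.1211]
ee_rot: [-1.571, -0.0, -1.557]
wrist_force: [-0.3, -0.2, -0.4]
width: 0.0498
t 1.3 tcp [ 0.5143 -0.4262  0.1215] rot [-1.5707e+00 -8.0000e-04 -1.5576e+00] F [0.36 0.15 0.28] w 0.0502 q1,q6 [-0.776  0.781]
delta_pos mm [ -1.5 105.5   1.1] yaw -0.002
```

View pics/w1.png

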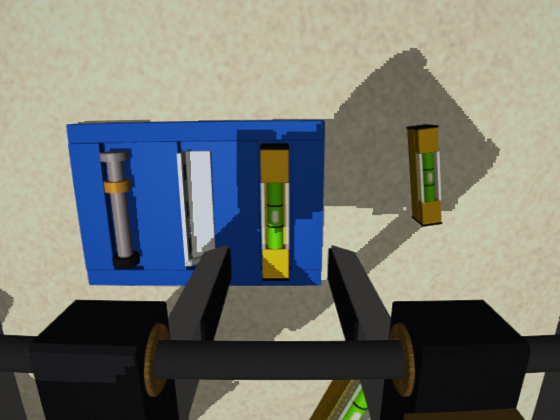

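```bash
python3 -c "
from h import *
s=load('wrist')
A=np.array([atz(s,u,v,.038) for u,v in [(261,148),(289,148),(289,279),(261,279)]]);print(A.round(4),A.mean(0));e=A[0]+A[1]-A[2]-A[3];print(np.arctan2(e[1],e[0]))"
```

```text
[[ 0.5647 -0.4121  0.038 ]
 [ 0.565  -0.4316  0.038 ]
 [ 0.466  -0.4335  0.038 ]
 [ 0.4657 -0.4121  0.038 ]] [ 0.51535481 -0.42234436  0.038     ]
0.009818398926007704
```

The wrist view shows the yellow level with black rings at (275,213), lying between the fingers. Both cameras agree within 2 mm, at (0.515, -0.4235). Next I'll descend, with clearance from the clip.

```bash
python3 -m handwheel '[{"delta_pos":[-2.5,20,1],"yaw":0.003},{"delta_pos":[-2.5,45,1],"yaw":0.003},{"delta_pos":[-2.5,70,1],"yaw":0.003},{"delta_pos":[-2.5,90,1],"yaw":0.003},{"delta_pos":[-2.5,103,1],"yaw":0.003},{"delta_pos":[-2.5,103,1],"yaw":0.003},{"delta_pos":[-2.5,103,1],"yaw":0.003}]' && python3 -m handwheel '[{"delta_pos":[0,0,0],"yaw":0},{"delta_pos":[0,0,0],"yaw":0},{"delta_pos":[0,0,0],"yaw":0},{"delta_pos":[0,0,0],"yaw":0},{"delta_pos":[0,0,0],"yaw":0},{"delta_pos":[0,0,0],"yaw":0}]' 255
```

```text
time: 2.0
tool_pos: [0.5162, -0.4236, 0.0189]
ee_rot: [-1.57, -0.001, -1.56]
wrist_force: [0.3, -0.4, -0.1]
width: 0.0499
time: 2.6
tool_pos: [0.5167, -0.4229, 0.0185]
ee_rot: [-1.57, -0.001, -1.559]
wrist_force: [0.1, 0.5, 3.0]
width: 0.0196
```

The level is gripped at 19.6 mm. I'll lift it and carry it over the shelf.

```bash
python3 -m handwheel '[{"delta_pos":[0,-10,0],"yaw":0},{"delta_pos":[0,-30,0],"yaw":0},{"delta_pos":[0,-65,0],"yaw":0},{"delta_pos":[0,-105,0],"yaw":0},{"delta_pos":[0,-140,0],"yaw":0},{"delta_pos":[0,-165,0],"yaw":0},{"delta_pos":[0,-180,0],"yaw":0},{"delta_pos":[0,-180,0],"yaw":0},{"delta_pos":[0,-180,0],"yaw":0}]'; python3 -c "
from h import *
snap('wrist','w2.png');togo([.5442,.0622,.17],.071)"
```

```text
time: 3.5
tool_pos: [0.5161, -0.4225, 0.1966]
ee_rot: [-1.572, 0.001, -1.559]
wrist_force: [0.4, -0.5, -1.2]
width: 0.0194
t 3.55 tcp [ 0.5158 -0.4222  0.1955] rot [-1.5736  0.0027 -1.559 ] F [-0.39 -0.41 -1.98] w 0.0197 q1,q6 [-0.771  0.788]
delta_pos mm [-483.9   26.7   34.2] yaw -1.63
```

View pics/w2.png

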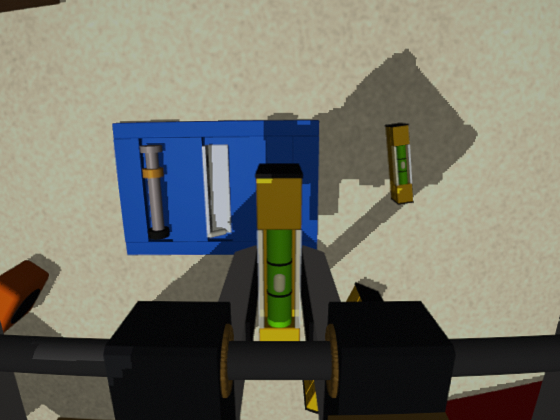

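The level is held straight in the jaws: vial rings near (279,263) and (279,295), bubble at (280,283). I'll move over the shelf.

```bash
python3 -m handwheel '[{"delta_pos":[-20,0,2],"yaw":-0.1},{"delta_pos":[-55,0,4],"yaw":-0.24},{"delta_pos":[-95,0,7],"yaw":-0.38},{"delta_pos":[-135,0,10],"yaw":-0.52},{"delta_pos":[-175,0,13],"yaw":-0.66},{"delta_pos":[-215,0,16],"yaw":-0.8},{"delta_pos":[-255,0,19],"yaw":-0.94},{"delta_pos":[-295,0,22],"yaw":-1.08},{"delta_pos":[-335,0,25],"yaw":-1.22},{"delta_pos":[-375,0,28],"yaw":-1.36},{"delta_pos":[-415,0,31],"yaw":-1.5},{"delta_pos":[-450,0,34],"yaw":-1.6}]'; python3 -c "
from h import *
togo([.5442,.0622,.15],.071)"
```

```text
time: 4.75
tool_pos: [0.5438, 0.0296, 0.1953]
ee_rot: [-1.57, 0.004, 0.046]
wrist_force: [0.4, 0.4, -0.7]
width: 0.02
t 4.75 tcp [0.5438 0.0296 0.1953] rot [-1.5702  0.0044  0.0465] F [ 0.41  0.37 -0.67] w 0.02 q1,q6 [-0.05  -0.096]
delta_pos mm [ 2.1 45.3 32.5] yaw -0.025
```

```bash
python3 -m handwheel '[{"delta_pos":[1,5,15],"yaw":-0.025},{"delta_pos":[2,20,28],"yaw":-0.025},{"delta_pos":[2,35,33],"yaw":-0.025},{"delta_pos":[2,45,33],"yaw":-0.025},{"delta_pos":[2,45,33],"yaw":-0.025},{"delta_pos":[2,45,33],"yaw":-0.025},{"delta_pos":[2,45,33],"yaw":-0.025}]'; python3 -c "
from h import *
snap('wrist','w3.png');snap('side','s3.png');togo([.5442,.0622,.125],.071)
s=load('side');im=cv2.cvtColor(s['image'],cv2.COLOR_RGB2BGR);cv2.imwrite('pics/s3c.png',cv2.resize(im[150:330,200:400],None,fx=3.3,fy=3.3))"
```

```text
time: 5.45
tool_pos: [0.5463, 0.0597, 0.1536]
ee_rot: [-1.571, -0.001, 0.064]
wrist_force: [-0.1, 0.2, -0.0]
width: 0.0196
t 5.55 tcp [0.5464 0.0601 0.1538] rot [-1.5711 -0.0018  0.065 ] F [-0.67  0.59 -0.74] w 0.0198 q1,q6 [ 0.006 -0.059]
delta_pos mm [-2.1 28.8  2.3] yaw -0.006
```

View pics/w3.png

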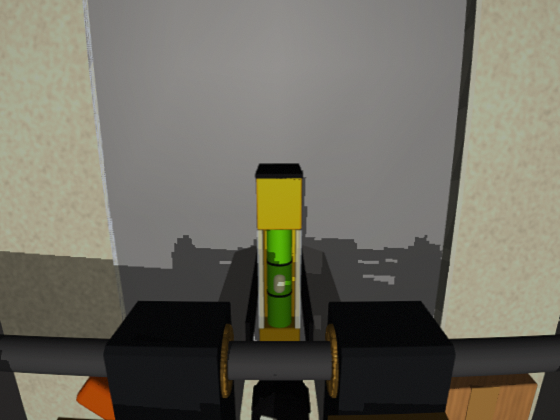

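View pics/s3c.png

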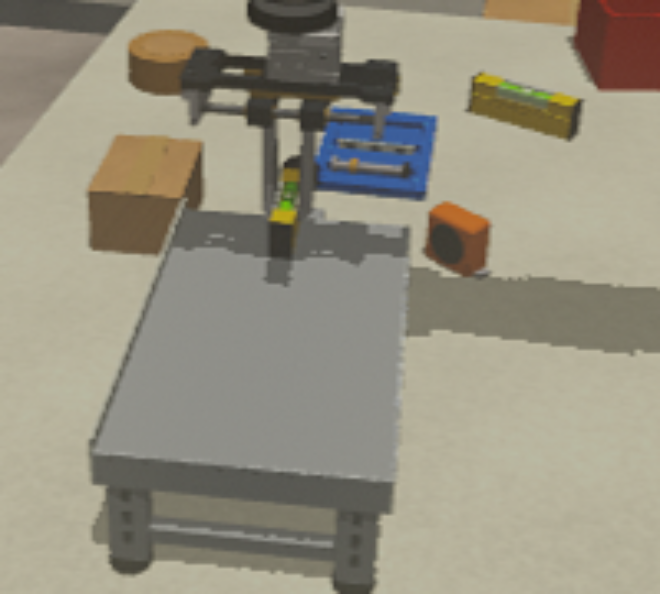

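```bash
python3 -m handwheel '[{"delta_pos":[-2,6,0],"yaw":0},{"delta_pos":[-2,13,0],"yaw":0},{"delta_pos":[-2,18,0],"yaw":0},{"delta_pos":[-2,21,0],"yaw":0},{"delta_pos":[-2,22,0],"yaw":0},{"delta_pos":[-2,22,0],"yaw":0}]'; python3 -m handwheel '[{"delta_pos":[0,1,0],"yaw":0},{"delta_pos":[0,2,0],"yaw":0},{"delta_pos":[0,2,0],"yaw":0},{"delta_pos":[0,2,0],"yaw":0}]'
```

```text
time: 6.15
tool_pos: [0.5437, 0.0606, 0.1306]
ee_rot: [-1.571, 0.0, 0.066]
wrist_force: [-0.7, -0.3, -0.2]
width: 0.0198
time: 6.55
tool_pos: [0.5438, 0.0605, 0.1289]
ee_rot: [-1.571, -0.0, 0.066]
wrist_force: [-0.0, 0.5, -0.8]
width: 0.0196
```

```bash
python3 -m handwheel '[{"delta_pos":[0,1,0],"yaw":0},{"delta_pos":[0,2,0],"yaw":0},{"delta_pos":[0,2,0],"yaw":0},{"delta_pos":[0,2,0],"yaw":0}]'
```

```text
time: 6.95
tool_pos: [0.5437, 0.0605, 0.1268]
ee_rot: [-1.571, 0.0, 0.066]
wrist_force: [-0.6, 0.6, -0.6]
width: 0.0193
```

```bash
python3 -m handwheel '[{"delta_pos":[0,1,0],"yaw":0},{"delta_pos":[0,1.5,0],"yaw":0},{"delta_pos":[0,1.5,0],"yaw":0}]'; python3 -m handwheel '[{"delta_pos":[0,1,0],"yaw":0},{"delta_pos":[0,1,0],"yaw":0},{"delta_pos":[0,1,0],"yaw":0}]'
```

```text
time: 7.25
tool_pos: [0.5437, 0.0605, 0.1252]
ee_rot: [-1.571, 0.0, 0.066]
wrist_force: [-0.1, 0.1, -1.1]
width: 0.0197
time: 7.55
tool_pos: [0.5437, 0.0605, 0.1243]
ee_rot: [-1.571, 0.0, 0.066]
wrist_force: [0.1, 0.3, 0.8]
width: 0.0197
```

```bash
python3 -m handwheel '[{"delta_pos":[0,1,0],"yaw":0},{"delta_pos":[0,1,0],"yaw":0},{"delta_pos":[0,1,0],"yaw":0}]'; python3 -c "
from h import *
print(robot.get_obs()['wrist_force'],robot.get_obs()['wrist_torque'])"
```

```text
time: 7.85
tool_pos: [0.5438, 0.0605, 0.1233]
ee_rot: [-1.571, 0.0, 0.066]
wrist_force: [0.2, -0.6, -0.8]
width: 0.0196
[ 0.15659279 -0.63451772 -0.79348114] [-0.06681053 -0.07963323  0.00938022]
```

```bash
python3 -m handwheel '[{"delta_pos":[0,1,0],"yaw":0},{"delta_pos":[0,1,0],"yaw":0},{"delta_pos":[0,1,0],"yaw":0}]'; python3 -c "
from h import *
print(robot.get_obs()['wrist_force'],robot.get_obs()['wrist_torque'])"
```

```text
time: 8.15
tool_pos: [0.5437, 0.0605, 0.1223]
ee_rot: [-1.571, 0.0, 0.066]
wrist_force: [-0.2, 0.2, -0.6]
width: 0.0204
[-0.21519861  0.15004544 -0.57536343] [-0.03414715 -0.13217997  0.00852018]
```

```bash
python3 -m handwheel '[{"delta_pos":[0,1,0],"yaw":0},{"delta_pos":[0,1,0],"yaw":0},{"delta_pos":[0,1,0],"yaw":0}]'; python3 -c "
from h import *
print(robot.get_obs()['wrist_force'],robot.get_obs()['wrist_torque'])"
```

```text
time: 8.45
tool_pos: [0.5437, 0.0605, 0.1213]
ee_rot: [-1.571, 0.0, 0.066]
wrist_force: [-0.1, -0.2, 0.1]
width: 0.0196
[-0.10605794 -0.22389592  0.05456697] [-0.05225367 -0.13090064 -0.02498148]
```

```bash
python3 -m handwheel '[{"delta_pos":[0,1,0],"yaw":0},{"delta_pos":[0,1,0],"yaw":0},{"delta_pos":[0,1,0],"yaw":0}]'; python3 -m handwheel '[{"delta_pos":[0,0.5,0],"yaw":0},{"delta_pos":[0,0.5,0],"yaw":0},{"delta_pos":[0,0.5,0],"yaw":0}]'; python3 -c "
from h import *
print(robot.get_obs()['wrist_force'],robot.get_obs()['wrist_torque'])"
```

```text
time: 8.75
tool_pos: [0.5439, 0.0604, 0.121]
ee_rot: [-1.571, -0.001, 0.066]
wrist_force: [-1.8, -0.2, 2.4]
width: 0.02
time: 9.05
tool_pos: [0.5439, 0.0604, 0.1209]
ee_rot: [-1.571, -0.001, 0.066]
wrist_force: [-1.9, -0.9, 5.3]
width: 0.02
[-1.94418848 -0.89848239  5.2880774 ] [-0.00342799  0.32529239  0.06969664]
```

The level touches the shelf with about 5 N, so I'll release it.

```bash
python3 -m handwheel '[{"delta_pos":[0,-0.5,0],"yaw":0},{"delta_pos":[0,-0.5,0],"yaw":0},{"delta_pos":[0,-0.5,0],"yaw":0},{"delta_pos":[0,-0.5,0],"yaw":0},{"delta_pos":[0,-0.5,0],"yaw":0},{"delta_pos":[0,-0.5,0],"yaw":0}]' 150; python3 -m handwheel '[{"delta_pos":[0,-10,0],"yaw":0},{"delta_pos":[0,-30,0],"yaw":0},{"delta_pos":[0,-60,0],"yaw":0},{"delta_pos":[0,-75,-30],"yaw":0},{"delta_pos":[0,-75,-70],"yaw":0},{"delta_pos":[0,-75,-75],"yaw":0},{"delta_pos":[0,-75,-75],"yaw":0},{"delta_pos":[0,-75,-75],"yaw":0},{"delta_pos":[0,-75,-75],"yaw":0},{"delta_pos":[0,-75,-75],"yaw":0}]'; python3 -c "
from h import *
s=snap('wrist','w4.png');togo([.5524,-.0513,.119],.071)"
```

```text
time: 9.65
tool_pos: [0.5437, 0.0605, 0.1202]
ee_rot: [-1.571, 0.0, 0.066]
wrist_force: [-0.5, -0.7, -0.2]
width: 0.0388
time: 10.65
tool_pos: [0.5486, -0.0133, 0.1952]
ee_rot: [-1.571, 0.0, 0.068]
wrist_force: [0.3, 0.5, -0.6]
width: 0.0389
t 10.7 tcp [ 0.5486 -0.0134  0.1952] rot [-1.5707e+00  3.0000e-04  6.7400e-02] F [-0.08 -0.33  0.13] w 0.0388 q1,q6 [-0.128 -0.195]
delta_pos mm [  1.3  76.2 -38.1] yaw -0.004
```

View pics/w4.png

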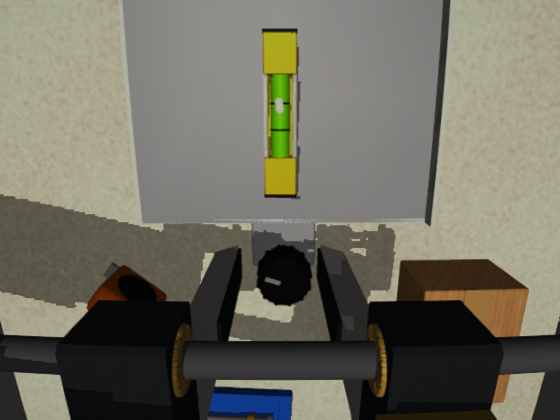

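```bash
cat >> h.py <<'E'
def crop(s,fn,r0,r1,c0,c1,f):
    im=cv2.cvtColor(s['image'],cv2.COLOR_RGB2BGR)
    cv2.imwrite('pics/'+fn,cv2.resize(im[r0:r1,c0:c1],None,fx=f,fy=f,interpolation=cv2.INTER_CUBIC))
E
python3 -c "
from h import *
s=load('wrist');crop(s,'w4c.png',20,210,220,340,3)
im=s['image'].astype(int)
for r in range(70,160,1): print(r,im[r,276:286].mean(0).round().astype(int), end=' | ' if r%3 else '\n')
k=[atz(s,284,274,.150)];print('knob',k)"
```

```text
70 [174 167  26] | 71 [175 167  26] | 72 [171 158  23]
73 [141 117  12] | 74 [ 78 124   9] | 75 [ 87 170  13]
76 [ 89 172  13] | 77 [ 89 171  13] | 78 [ 89 170  12]
79 [ 89 171  13] | 80 [ 89 171  14] | 81 [ 89 171  12]
82 [ 89 171  12] | 83 [ 89 171  12] | 84 [ 89 171  12]
85 [ 89 171  12] | 86 [ 89 171  13] | 87 [ 89 171  12]
88 [ 89 171  12] | 89 [ 89 171  12] | 90 [ 89 171  13]
91 [ 88 171  12] | 92 [ 88 171  12] | 93 [ 88 171  12]
94 [ 89 171  13] | 95 [ 88 171  12] | 96 [ 87 171  10]
97 [ 93 171  23] | 98 [124 170  71] | 99 [138 171  97]
100 [144 171 111] | 101 [146 171 116] | 102 [136 148 116]
103 [129 133 115] | 104 [142 154 119] | 105 [150 170 121]
106 [151 170 123] | 107 [152 171 124] | 108 [153 171 124]
109 [154 170 126] | 110 [153 169 123] | 111 [148 166 111]
112 [136 161  92] | 113 [109 160  54] | 114 [ 89 169  18]
115 [ 87 172  10] | 116 [ 88 172  12] | 117 [ 87 171  11]
118 [ 88 172  12] | 119 [ 88 172  12] | 120 [ 87 171  11]
121 [ 87 171  10] | 122 [ 87 171  11] | 123 [ 87 171  11]
124 [ 87 171  11] | 125 [ 87 171  11] | 126 [ 87 172  11]
127 [ 87 172  11] | 128 [ 74 146  11] | 129 [41 76 14]
130 [30 52 14] | 131 [ 66 131  12] | 132 [ 86 172  10]
133 [ 87 172  11] | 134 [ 86 172  10] | 135 [ 86 171  10]
136 [ 86 171  10] | 137 [ 86 171  10] | 138 [ 86 171  10]
139 [ 86 171  11] | 140 [ 86 171  10] | 141 [ 86 171  10]
142 [ 86 171  10] | 143 [ 86 171   9] | 144 [ 86 171  10]
145 [ 86 171   9] | 146 [ 86 171   9] | 147 [ 86 171  10]
148 [ 85 171   9] | 149 [ 85 171  10] | 150 [ 86 171  10]
151 [ 86 171   9] | 152 [ 86 171  10] | 153 [ 85 171   9]
154 [ 85 171  10] | 155 [ 85 172   9] | 156 [ 84 170  10]
157 [ 92 132   8] | 158 [157 136  14] | 159 [176 158  20]
knob [array([ 0.55319102, -0.03930482,  0.15      ])]
```

View pics/w4c.png

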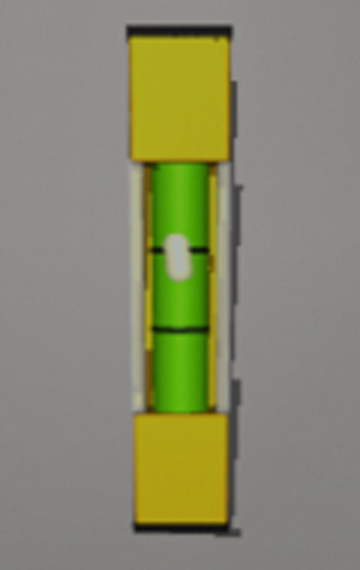

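```bash
python3 -c "
from h import *
s=load('wrist')
im=s['image'].copy()
for (x,y),c in (((.5527,-.0503),(255,0,0)),):
  for z in(.15,.12):
    p=np.array([proj(s,[x+.018*np.cos(a),y+.018*np.sin(a),z]) for a in np.linspace(0,6.28,60)])
    cv2.polylines(im,[np.round(p).astype(int)],True,c,1)
s['image']=im;crop(s,'w4k.png',210,330,220,350,5)"
```

```text
(no output)
```

View pics/w4k.png

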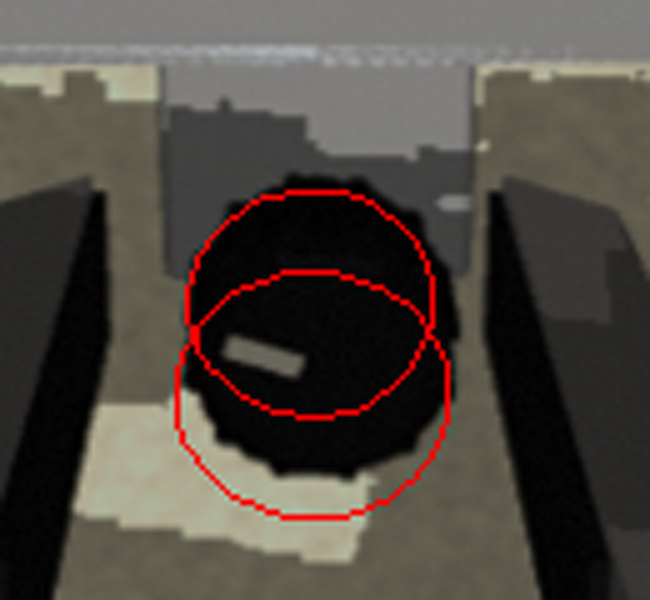

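```bash
python3 -c "
from h import *
s=load('wrist')
for p,z in (((142,222),.107),((428,224),.107),((280,30),.141),((280,195),.141)): print(p,atz(s,*p,z).round(4))
t=snap('top','t5.png');crop(t,'t5c.png',165,270,225,305,6)
print(proj(t,[.5527,-.0503,.15]))"
```

```text
(142, 222) [ 0.4455 -0.024   0.107 ]
(428, 224) [ 0.6608 -0.0113  0.107 ]
(280, 30) [0.5407 0.109  0.141 ]
(280, 195) [0.5472 0.011  0.141 ]
[270.48383019 211.59101816]
```

View pics/t5c.png

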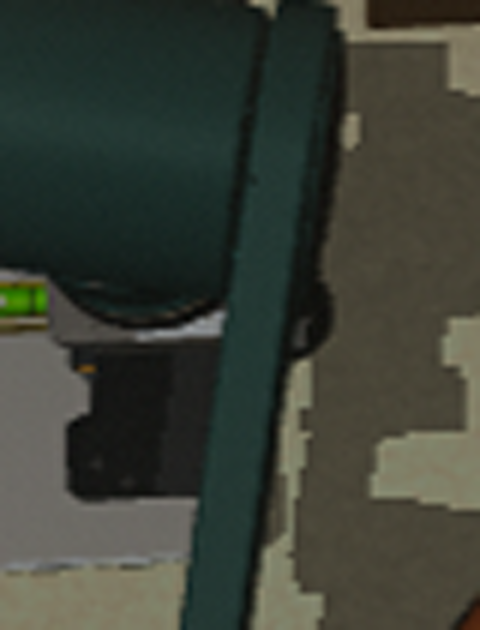

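```bash
python3 -c "
from h import *
s=load('wrist')
for v,z in ((305.6,.15),(245.6,.12),(245.6,.15),(305.6,.145)): print(v,z,atz(s,284.2,v,z).round(4))
print(ray(s,284,275))
d=np.load('last_top.npz')
"
```

```text
305.6 0.15 [ 0.5549 -0.0623  0.15  ]
245.6 0.12 [ 0.5531 -0.0307  0.12  ]
245.6 0.15 [ 0.5519 -0.0197  0.15  ]
305.6 0.145 [ 0.5552 -0.065   0.145 ]
(array([0.54331408, 0.06241031, 0.3742843 ]), array([ 0.04080327, -0.4210086 , -0.92192722]))
```

The wrist view shows the level flat on the shelf. The rings are at rows 103 and 129.7 and the bubble is at row 105.3, so it sits 6.6 mm off towards +y and needs about 2.9 rad clockwise. The knob is at about (284,275). I'll wind the hand back to yaw of about 2.3 over the knob and check the knob from the opposite side.

```bash
python3 -m handwheel '[{"delta_pos":[1,0,-10],"yaw":-0.14},{"delta_pos":[2.5,0,-25],"yaw":-0.28},{"delta_pos":[2.5,0,-36],"yaw":-0.42},{"delta_pos":[2.5,0,-36],"yaw":-0.56},{"delta_pos":[2.5,0,-36],"yaw":-0.7},{"delta_pos":[2.5,0,-36],"yaw":-0.84},{"delta_pos":[2.5,0,-36],"yaw":-0.98},{"delta_pos":[2.5,0,-36],"yaw":-1.12},{"delta_pos":[2.5,0,-36],"yaw":-1.26},{"delta_pos":[2.5,0,-36],"yaw":-1.4},{"delta_pos":[2.5,0,-36],"yaw":-1.54},{"delta_pos":[2.5,0,-36],"yaw":-1.68}]' 100; python3 -m handwheel '[{"delta_pos":[0,0,0],"yaw":-0.14},{"delta_pos":[0,0,0],"yaw":-0.28},{"delta_pos":[0,0,0],"yaw":-0.42},{"delta_pos":[0,0,0],"yaw":-0.56},{"delta_pos":[0,0,0],"yaw":-0.56},{"delta_pos":[0,0,0],"yaw":-0.56},{"delta_pos":[0,0,0],"yaw":-0.56}]';python3 -c "
from h import *
s=snap('wrist','w6.png');togo([.5535,-.049,.119],2.307)
im=s['image'].copy()
for (x,y),c in (((.5535,-.049),(255,0,0)),):
  for z in(.15,.12):
    p=np.array([proj(s,[x+.018*np.cos(a),y+.018*np.sin(a),z]) for a in np.linspace(0,6.28,60)])
    cv2.polylines(im,[np.round(p).astype(int)],True,c,1)
s['image']=im;crop(s,'w6k.png',0,420,0,560,1.4)"
```

```text
time: 11.95
tool_pos: [0.5536, -0.0496, 0.1953]
ee_rot: [-1.571, -0.0, 1.752]
wrist_force: [0.1, -0.3, 0.2]
width: 0.0567
time: 12.65
tool_pos: [0.5536, -0.0499, 0.1953]
ee_rot: [-1.571, 0.0, 2.304]
wrist_force: [0.3, -0.7, 0.6]
width: 0.0568
t 12.7 tcp [ 0.5536 -0.0499  0.1953] rot [-1.5707  0.      2.3048] F [-0.31  0.16 -0.18] w 0.0571 q1,q6 [-0.192 -2.497]
delta_pos mm [ 0.7 76.3 -0.6] yaw -0.002
```

View pics/w6k.png

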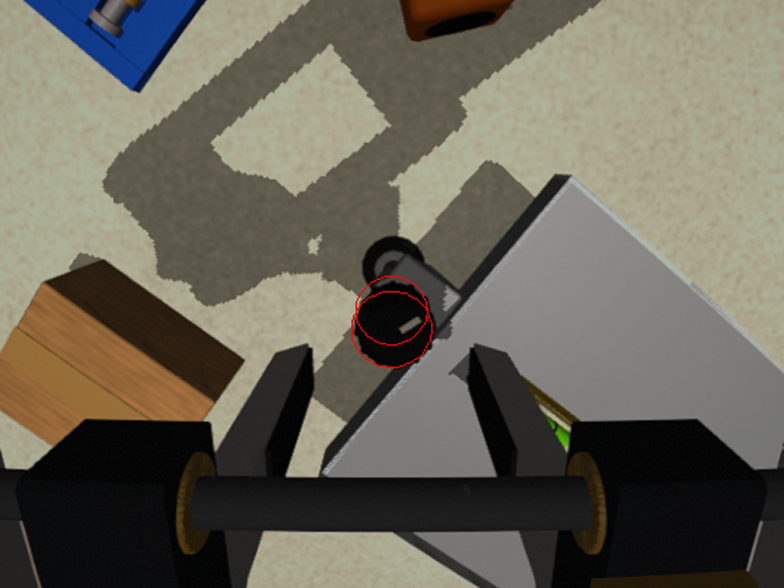

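The knob fits the predicted outline, red circles at (391,320) in the enlarged view. Descending and gripping.

```bash
python3 -m handwheel '[{"delta_pos":[0,15,0],"yaw":0},{"delta_pos":[0,35,0],"yaw":0},{"delta_pos":[0,55,0],"yaw":0},{"delta_pos":[0,70,0],"yaw":0},{"delta_pos":[0,76,0],"yaw":0},{"delta_pos":[0,76,0],"yaw":0},{"delta_pos":[0,76,0],"yaw":0}]'; python3 -m handwheel '[{"delta_pos":[0,0,0],"yaw":0},{"delta_pos":[0,0,0],"yaw":0},{"delta_pos":[0,0,0],"yaw":0},{"delta_pos":[0,0,0],"yaw":0},{"delta_pos":[0,0,0],"yaw":0},{"delta_pos":[0,0,0],"yaw":0}]' 255; python3 -c "
from h import *
togo([.5535,-.049,.119],2.307);print(robot.get_obs()['wrist_torque'])"
```

```text
time: 13.4
tool_pos: [0.554, -0.0502, 0.12]
ee_rot: [-1.571, 0.001, 2.306]
wrist_force: [-0.7, 0.6, 0.2]
width: 0.0568
time: 14.0
tool_pos: [0.5525, -0.0484, 0.1202]
ee_rot: [-1.571, -0.004, 2.307]
wrist_force: [-3.7, 3.6, 3.5]
width: 0.0354
t 14.0 tcp [ 0.5525 -0.0484  0.1202] rot [-1.5713 -0.0037  2.3068] F [-3.74  3.61  3.54] w 0.0354 q1,q6 [-0.191 -2.498]
delta_pos mm [-1.2  1.2 -0.3] yaw -0.0
[ 0.86494586  0.67658168 -0.03948427]
```

```bash
python3 -m handwheel '[{"delta_pos":[2.3,0,0],"yaw":0},{"delta_pos":[2.3,0,0],"yaw":0.12},{"delta_pos":[2.3,0,0],"yaw":0.24},{"delta_pos":[2.3,0,0],"yaw":0.36},{"delta_pos":[2.3,0,0],"yaw":0.48},{"delta_pos":[2.3,0,0],"yaw":0.6},{"delta_pos":[2.3,0,0],"yaw":0.72},{"delta_pos":[2.3,0,0],"yaw":0.84},{"delta_pos":[2.3,0,0],"yaw":0.96},{"delta_pos":[2.3,0,0],"yaw":1.08},{"delta_pos":[2.3,0,0],"yaw":1.2},{"delta_pos":[2.3,0,0],"yaw":1.3}]'; python3 -c "
from h import *
togo([.5525,-.0484,.119],-.563);print(robot.get_obs()['wrist_torque'])"
```

```text
time: 15.2
tool_pos: [0.5523, -0.0458, 0.1202]
ee_rot: [-1.57, -0.004, 1.003]
wrist_force: [-1.1, 7.0, 2.7]
width: 0.0349
t 15.2 tcp [ 0.5523 -0.0458  0.1202] rot [-1.5695 -0.0045  1.0032] F [-1.07  6.99  2.71] w 0.0349 q1,q6 [-0.188 -1.192]
delta_pos mm [-2.1  1.2 -1.5] yaw 1.566
[1.21930062 0.02123898 0.11051264]
```

```bash
python3 -m handwheel '[{"delta_pos":[2.5,0,1.6],"yaw":0},{"delta_pos":[2.5,0,1.6],"yaw":0.14},{"delta_pos":[2.5,0,1.6],"yaw":0.28},{"delta_pos":[2.5,0,1.6],"yaw":0.42},{"delta_pos":[2.5,0,1.6],"yaw":0.56},{"delta_pos":[2.5,0,1.6],"yaw":0.7},{"delta_pos":[2.5,0,1.6],"yaw":0.84},{"delta_pos":[2.5,0,1.6],"yaw":0.98},{"delta_pos":[2.5,0,1.6],"yaw":1.12},{"delta_pos":[2.5,0,1.6],"yaw":1.26},{"delta_pos":[2.5,0,1.6],"yaw":1.4},{"delta_pos":[2.5,0,1.6],"yaw":1.5}]'; python3 -m handwheel '[{"delta_pos":[0,0,0],"yaw":0.06},{"delta_pos":[0,0,0],"yaw":0.06},{"delta_pos":[0,0,0],"yaw":0.06}]'; python3 -c "
from h import *
togo([.5525,-.0455,.119],0.067);print(robot.get_obs()['wrist_torque']);snap('top','t7.png');snap('wrist','w7.png')"
```

```text
time: 16.4
tool_pos: [0.5551, -0.0451, 0.1202]
ee_rot: [-1.567, -0.007, -0.496]
wrist_force: [7.1, 1.4, -0.2]
width: 0.0354
time: 16.7
tool_pos: [0.5552, -0.0452, 0.1202]
ee_rot: [-1.567, -0.007, -0.552]
wrist_force: [6.8, 1.8, -0.8]
width: 0.0349
t 16.7 tcp [ 0.5552 -0.0452  0.1202] rot [-1.5667 -0.0067 -0.5524] F [ 6.76  1.83 -0.78] w 0.0349 q1,q6 [-0.184  0.368]
delta_pos mm [-2.2  1.2 -1.7] yaw -0.619
[ 0.32184909 -0.96365158 -0.07971251]
```

View pics/w7.png

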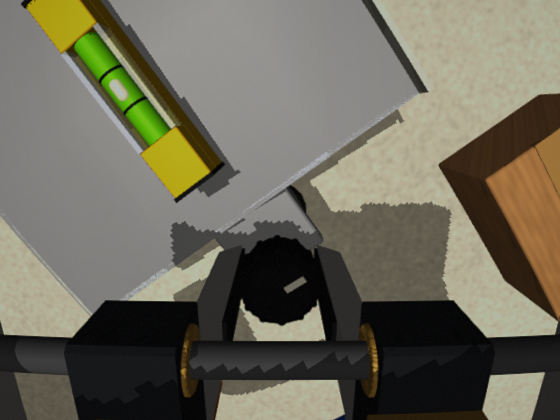

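The level and bubble are visible while I'm gripping the knob, with the bubble near (118,90). I'll let it settle and measure.

```bash
python3 -m handwheel '[{"delta_pos":[0,0,0],"yaw":0},{"delta_pos":[0,0,0],"yaw":0},{"delta_pos":[0,0,0],"yaw":0},{"delta_pos":[0,0,0],"yaw":0},{"delta_pos":[0,0,0],"yaw":0},{"delta_pos":[0,0,0],"yaw":0}]'
cat >> h.py <<'E'
def bub(fn,box=None):
    s=snap('wrist',fn); im=cv2.cvtColor(s['image'],cv2.COLOR_RGB2HSV)
    g=cv2.inRange(im,(45,150,60),(75,255,255))
    if box: m=np.zeros_like(g); r0,r1,c0,c1=box; m[r0:r1,c0:c1]=1; g=g*m
    g=cv2.morphologyEx(g,cv2.MORPH_CLOSE,np.ones((9,9),np.uint8))
    n,l,st,c=cv2.connectedComponentsWithStats(g); i=1+st[1:,4].argmax()
    pts=np.argwhere(l==i)[:,::-1].astype(np.float32)
    (cx,cy),(w,h),a=cv2.minAreaRect(pts); b=cv2.boxPoints(((cx,cy),(w,h),a))
    e=[b[1]-b[0],b[2]-b[1]]; e=max(e,key=np.linalg.norm); L=np.linalg.norm(e); e/=L
    if e[1]<0:e=-e
    nrm=np.array([-e[1],e[0]]);W=min(w,h)
    M=np.float32([[e[0],nrm[0],cx-e[0]*L/2-nrm[0]*W/2],[e[1],nrm[1],cy-e[1]*L/2-nrm[1]*W/2]])
    k=8
    M2=M.copy();M2[:,:2]/=k
    out=cv2.warpAffine(s['image'],M2,(int(L*k),int(W*k)),flags=cv2.INTER_LINEAR|cv2.WARP_INVERSE_MAP)
    cv2.imwrite('pics/b_'+fn,cv2.cvtColor(out,cv2.COLOR_RGB2BGR))
    mid=out[int(W*k*.3):int(W*k*.7)].astype(float).mean(0); edge=out[int(W*k*.8):int(W*k*.92)].astype(float).mean(0)
    B=np.where(mid[:,2]>60)[0]/k
    e2=edge[:,1]; d=np.where(e2<.72*np.median(e2))[0]/k; d=d[(d>L*.15)&(d<L*.85)]
    d1=d[d<d.mean()].mean();d2=d[d>d.mean()].mean()
    print('L',L,'W',W,'rings',d1,d2,'bubble',B.min(),B.max(),'offset mm toward image-down:',((B.min()+B.max())/2-(d1+d2)/2)/(d2-d1)*16)
E
python3 -c "
from h import *
bub('w8.png',(0,210,0,250))"
```

```text
time: 17.4
tool_pos: [0.5552, -0.0452, 0.1202]
ee_rot: [-1.567, -0.007, -0.552]
wrist_force: [6.7, 3.0, -0.5]
width: 0.0357
L 126.96419 W 27.692964553833008 rings 44.375 85.0625 bubble 52.625 75.375 offset mm toward image-down: -0.282642089093702
```

```bash
sleep 2; ls pics
```

```text
b_w8.png
c1.png
c2.png
s3.png
s3c.png
side0.png
t5.png
t5c.png
t7.png
top0.png
w1.png
w2.png
w3.png
w4.png
w4c.png
w4k.png
w6.png
w6k.png
w7.png
w8.png
wrist0.png
```

View pics/b_w8.png

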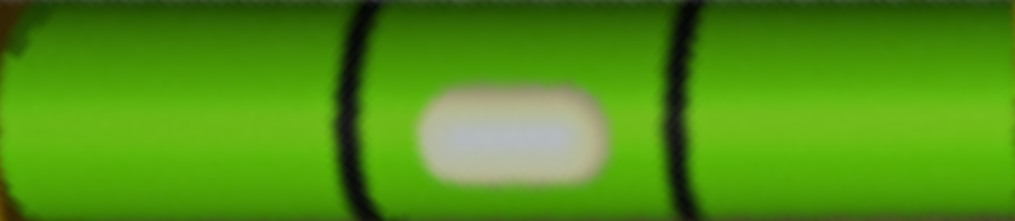

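The bubble spans 417–607 between rings at 345 and 675 (enlarged), so it's within about 0.2 mm of centre. I'll let go of the knob, rise and recheck.

```bash
python3 -m handwheel '[{"delta_pos":[0,0,0],"yaw":0},{"delta_pos":[0,0,0],"yaw":0},{"delta_pos":[0,0,0],"yaw":0},{"delta_pos":[0,0,0],"yaw":0},{"delta_pos":[0,0,0],"yaw":0}]' 110; python3 -m handwheel '[{"delta_pos":[0,-15,0],"yaw":0},{"delta_pos":[0,-40,0],"yaw":-0.1},{"delta_pos":[0,-65,0],"yaw":-0.22},{"delta_pos":[0,-80,0],"yaw":-0.36},{"delta_pos":[0,-80,0],"yaw":-0.5},{"delta_pos":[0,-80,0],"yaw":-0.615},{"delta_pos":[0,-80,0],"yaw":-0.615},{"delta_pos":[0,-80,0],"yaw":-0.615},{"delta_pos":[0,-80,0],"yaw":-0.615}]' 255; python3 -m handwheel '[{"delta_pos":[0,0,10],"yaw":0},{"delta_pos":[0,0,30],"yaw":0},{"delta_pos":[0,0,30],"yaw":0},{"delta_pos":[0,0,30],"yaw":0},{"delta_pos":[0,0,30],"yaw":0}]';python3 -c "
from h import *
bub('w9.png',(0,200,200,360));togo([.5442,.022,.17],.067)"
```

```text
time: 17.95
tool_pos: [0.5518, -0.0455, 0.1192]
ee_rot: [-1.571, 0.0, -0.554]
wrist_force: [0.2, 0.1, 0.5]
width: 0.0533
time: 18.85
tool_pos: [0.5521, -0.0454, 0.1997]
ee_rot: [-1.571, -0.0, 0.059]
wrist_force: [-0.2, 0.4, -0.1]
width: 0.0006
time: 19.35
tool_pos: [0.5502, -0.0158, 0.1993]
ee_rot: [-1.571, 0.0, 0.061]
wrist_force: [-0.5, -0.2, -0.4]
width: 0.0005
L 82.0 W 18.0 rings 28.1875 55.1875 bubble 34.0 49.375 offset mm toward image-down: 0.0
t 19.4 tcp [ 0.5502 -0.0159  0.1993] rot [-1.5712e+00  1.0000e-04  6.0400e-02] F [ 0.11 -0.03 -0.6 ] w 0.0003 q1,q6 [-0.132 -0.192]
delta_pos mm [-3.7 29.3 38.2] yaw -0.007
```

View pics/w9.png

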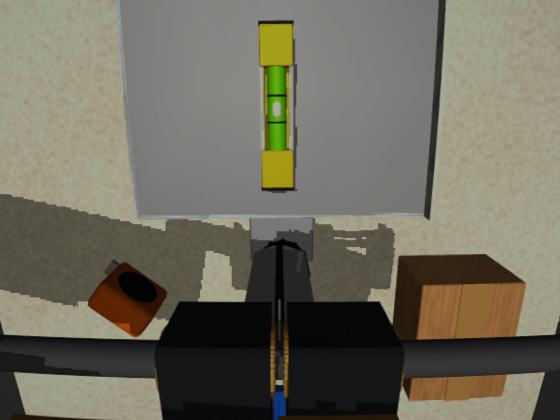

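View pics/b_w9.png

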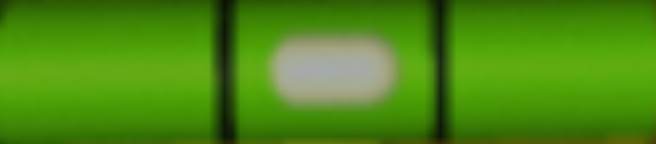

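Hands off, the bubble is exactly centred. Next I'll press with the closed fingertips on the near solid end block, so the vial stays in view.

```bash
python3 -m handwheel '[{"delta_pos":[-1,0,15],"yaw":0},{"delta_pos":[-1.8,10,32],"yaw":0},{"delta_pos":[-1.8,22,39.5],"yaw":0},{"delta_pos":[-1.8,32,39.5],"yaw":0},{"delta_pos":[-1.8,40,39.5],"yaw":0},{"delta_pos":[-1.8,44,39.5],"yaw":0},{"delta_pos":[-1.8,44,39.5],"yaw":0},{"delta_pos":[-1.8,44,39.5],"yaw":0}]';python3 -c "
from h import *
bub('w10.png',(0,330,200,360));togo([.546,.0235,.15],.067)"
```

```text
time: 20.2
tool_pos: [0.5462, 0.0234, 0.1556]
ee_rot: [-1.571, -0.0, 0.06]
wrist_force: [0.4, 0.3, 0.2]
width: 0.0004
L 93.0 W 21.0 rings 32.25 62.3125 bubble 39.375 56.625 offset mm toward image-down: 0.38253638253638256
t 20.25 tcp [0.5464 0.0235 0.1559] rot [-1.571e+00 -9.000e-04  6.050e-02] F [ 0.26 -0.05 -0.4 ] w 0.0006 q1,q6 [-0.061 -0.121]
delta_pos mm [-0.4  5.9  0. ] yaw -0.007
```

View pics/w10.png

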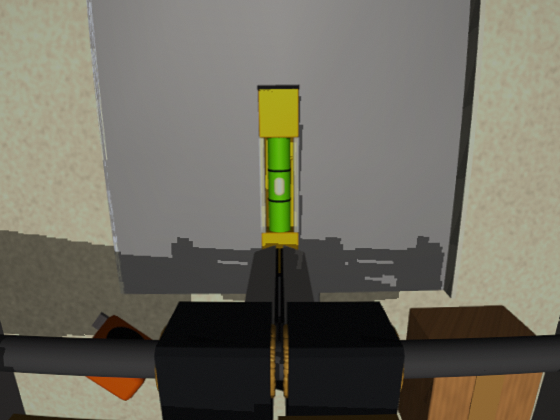

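```bash
python3 -m handwheel '[{"delta_pos":[0,3,0],"yaw":0},{"delta_pos":[0,6,0],"yaw":0},{"delta_pos":[0,8,0],"yaw":0},{"delta_pos":[0,8,0],"yaw":0},{"delta_pos":[0,8,0],"yaw":0}]';python3 -m handwheel '[{"delta_pos":[0,1,0],"yaw":0},{"delta_pos":[0,1.5,0],"yaw":0},{"delta_pos":[0,1.5,0],"yaw":0}]'
```

```text
time: 20.75
tool_pos: [0.5459, 0.0238, 0.1473]
ee_rot: [-1.571, 0.0, 0.061]
wrist_force: [0.3, -0.2, -0.1]
width: 0.0003
time: 21.05
tool_pos: [0.546, 0.0239, 0.1458]
ee_rot: [-1.571, 0.0, 0.061]
wrist_force: [0.4, 0.9, -0.4]
width: 0.0005
```

```bash
python3 -m handwheel '[{"delta_pos":[0,1,0],"yaw":0},{"delta_pos":[0,1,0],"yaw":0},{"delta_pos":[0,1,0],"yaw":0}]'; python3 -m handwheel '[{"delta_pos":[0,1,0],"yaw":0},{"delta_pos":[0,1,0],"yaw":0},{"delta_pos":[0,1,0],"yaw":0}]'
```

```text
time: 21.35
tool_pos: [0.546, 0.0239, 0.1448]
ee_rot: [-1.571, 0.0, 0.061]
wrist_force: [-0.7, 0.3, 0.1]
width: 0.0008
time: 21.65
tool_pos: [0.5462, 0.0239, 0.1444]
ee_rot: [-1.571, -0.001, 0.061]
wrist_force: [-0.6, -1.0, 3.1]
width: 0.0006
```

Contact at about 0.1446 m. Pressing further in small steps.

```bash
python3 -m handwheel '[{"delta_pos":[0,0.5,0],"yaw":0},{"delta_pos":[0,1,0],"yaw":0},{"delta_pos":[0,1,0],"yaw":0},{"delta_pos":[0,1,0],"yaw":0}]'; python3 -m handwheel '[{"delta_pos":[0,0.5,0],"yaw":0},{"delta_pos":[0,1,0],"yaw":0},{"delta_pos":[0,1,0],"yaw":0},{"delta_pos":[0,1,0],"yaw":0},{"delta_pos":[0,1,0],"yaw":0},{"delta_pos":[0,1,0],"yaw":0},{"delta_pos":[0,1,0],"yaw":0},{"delta_pos":[0,1,0],"yaw":0},{"delta_pos":[0,1,0],"yaw":0},{"delta_pos":[0,1,0],"yaw":0}]'; python3 -c "
from h import *
bub('w11.png',(0,330,200,360));togo([.546,.0235,.15],.067)"
```

```text
time: 22.05
tool_pos: [0.5463, 0.0238, 0.1443]
ee_rot: [-1.571, -0.002, 0.061]
wrist_force: [-1.9, 0.5, 5.8]
width: 0.0001
time: 23.05
tool_pos: [0.5466, 0.0238, 0.1443]
ee_rot: [-1.571, -0.003, 0.061]
wrist_force: [-1.7, 0.2, 9.1]
width: 0.0005
L 98.13412 W 22.052490234375 rings 33.875 65.5625 bubble 40.0 58.375 offset mm toward image-down: -0.2682445759368836
t 23.1 tcp [0.5465 0.0238 0.1443] rot [-1.5713 -0.0028  0.061 ] F [-1.74  0.94 10.12] w 0.0005 q1,q6 [-0.06  -0.121]
delta_pos mm [-0.5 -5.7 -0.3] yaw -0.006
```

```bash
sleep 2
```

```text
(no output)
```

View pics/w11.png

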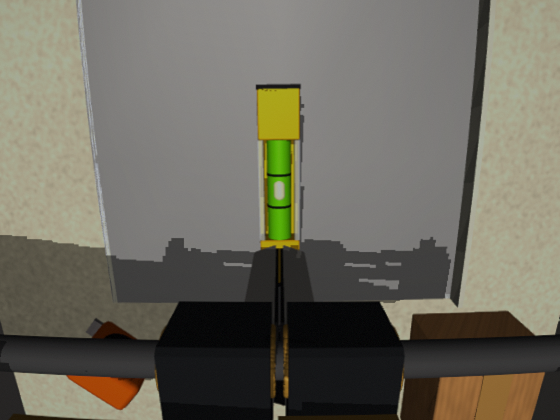

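View pics/b_w11.png

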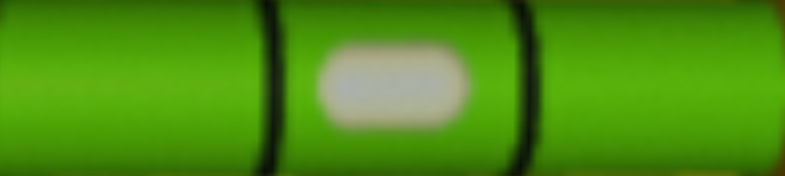

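Pressing with about 10 N, steady. The bubble is 0.3 mm off the middle, and carton and tape look undisturbed. Handing in.

```bash
python3 -c "
from h import *
print(robot.close_job()); o=robot.get_obs(); print(o['time'],o['wrist_force'])"
```

```text
the job is handed in; nothing more can be done
None
the job is handed in; nothing more can be done
```

I handed the job in at about 23 s with the shelf levelled and the gripper still pressing the spirit level down. The hand-in reports no verdict, so what follows rests on my own last checks.

**What I did**
- I plucked the 100 mm yellow level from the tray and left the 75 mm and roughly 140 mm levels on the bench where they were.
- I laid it along the shelf with about 5 N of contact and let go. The bubble then sat 6.6 mm off centre.
- I turned the knob about 2.86 rad clockwise and let go of it.
- I closed the fingers and pressed the tips on the level's solid end block nearest the knob.

**Last checks**
- **Bubble:** hands off, it measured 0.0 mm from the middle. Under pressure it was about 0.3 mm off, well between the lines.
- **Push:** the wrist read 9–10 N downward, steady for the last second before hand-in.
- **Level:** it lies flat, in line with the shelf.
- **Other things:** the carton and tape measure showed no sign of being moved in the last wrist view. I did not look at the tray's spare parts again after lifting the level out.

**What disagreed**
- **Knob position:** the cameras differed by 4–6 mm on where the knob is. I corrected this from the side force in the grip, which reached about 7 N.
- **Bubble reading:** a reading just before I pressed showed 0.4 mm the other way, which is within what the pictures can resolve.

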